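Clip the tape spindle into the roll holder

ROBOT

A 7-joint arm with a two-finger parallel gripper is mounted at the origin on the work surface. World frame = base frame: x ahead of the robot, y to its left, z up, the work surface at z = 0. Lengths are in m, angles in rad, forces in N, time in s.
With the tool pointing down it reaches from about 0.4 to 0.875 m from the base axis. Payload 19.3 kg.
Tool frame: the origin (TCP) lies between the finger pads; the fingertips stand 8 mm ahead of it and the grasp point (between the pads) lies 11 mm behind it (bot.tip_extent is the x of the fingertips in the tool frame, in m); x points along the fingers, y is the direction in which the jaws open and shut, and the axes are right-handed (so a half turn about x gives the same grasp; the last joint's range is limited). The gripper opens to 85 mm and grips with 20 to 120 N. Pads are 22 mm wide; open, the fingers measure 114 mm over their backs; the gripper's body (76 mm by 85 mm) begins 54 mm behind the grasp point. The pads swing forward as they close: fully open they stand 13 mm farther back than shut.
Start: joints at [1.087, 0.521, -0.036, 1.599, 0.021, 1.021, -0.113], TCP at [0.251, -0.572, 0.239] pointing down, gripper open.
Joint ranges: [-2.91, 2.91], [-0.3, 2.13], [-1.5, 1.42], [0.17, 2.43], [-1.26, 4.41], [0.16, 1.93], [-2.52, 2.52]. Speed limits (rad/s): [1.89, 1.89, 2.39, 2.39, 3.01, 3.01, 3.01].

INTERFACE

Orientations are given as [roll, pitch, yaw] about the fixed x, y, z axes, in that order (R = Rz(yaw) Ry(pitch) Rx(roll)).
In Python, from workcell import telemetry, grab_frame, job, cut_out, pinpoint, bot gives the robot as it stands.
- The arm moves only by the tool send_rows, never from a script. Its argument "rows" is a list of rows, each an object of numbers: "dx", "dy", "dz": the shift along the tool's x, y, z in cm; "rx", "ry", "rz": the turn, a rotation vector about the tool's x, y, z in units of 10 degrees (1.0 is 10 degrees); "fingers": the closure, from -1 (fully open) to 1 (shut). In form: [{"dx": .., "dy": .., "dz": .., "rx": .., "ry": .., "rz": .., "fingers": ..}, ...]. A call has exactly 8 rows; each row is the pose to reach, as a shift and turn from the pose commanded when the call began, along the tool's axes at that moment; what a row does not reach only later rows make up. A row lasts 1/8 s, in which the tool goes at most 62.5 mm and 10.7 degrees, less where a joint would pass 70% of its speed; a pose out of reach is approached as far as the arm can. A call with a gripper value outside its range is refused whole. The fingers move at their own pace and stop on an object; "squeeze" is the grip in N (left out, the last holds). Time passes only in rows, so rows that repeat a pose let the fingers close, or fill a call up. It gives the time, the measured TCP pose, the force and the opening at its end, in the units of the state.
- telemetry.observe(): the state, without advancing time (a new reading comes with each control period).
- grab_frame(name): name is "scene" or "top"; returns a dict with "pixels" (480x640x3 uint8, blue, green, red), "fx", "fy", "cx", "cy" (pixels), "k1" (the pictures are not rectified: a ray, as slopes to the right and down, at radius r is drawn at 1 + k1 r^2 times it, then the intrinsics apply), "R" (3x3) and "t" (3): a world point X has camera coordinates R X + t. Camera axes: x right, y down, z forward; pixel columns grow to the right and rows downward; lengths in m; the calibration is good to about 2 mm. A picture is of the moment at which its call begins. There is no depth.
- job.job_done(): hands the job in, once; it reports no verdict.
Trained networks look in a picture, given as the dict that the camera call returned (one of the last four; its "shot" number tells which), for a name from the list of things; names that differ only in an ending like _2 or _b are one class to them, and where a whole thing is asked for, a point or a joint stands for the part that bears it (a point fixed in the world has none). Each returns a list of dicts, best first, with "conf" (0 to 1); they miss things now and then, are a little off and sometimes report something else, mostly with a low value. They report only what shows in the picture. A call takes as long as a camera call.
- cut_out(picture, label): "pixels" (480x640 bool, what is visible of it) and "centre" ([column, row] in pixels, amid what is visible of it).
- pinpoint(picture, label): "centre" ([column, row] in pixels: a listed point, or the origin of a listed thing).
The state is a dict: "clock": time; "qpos": joint angles; "qd": joint speeds; "joint_efforts": joint torques, N m; "position": TCP position; "tool_rot": TCP orientation; "force": force on the tool from outside, world axes, zero at the start; "moment": the same for the moment, N m; "grip_width": finger opening in m.
Only numpy, scipy, OpenCV 4.12 (cv2) and the standard library are available. Lean on these libraries where they do the work, as an engineer would, in place of code of your own. Each camera call takes 0.05 s, during which the arm holds its last target.

TASK

Load the long roll of masking tape into the grey roll holder: take it out of its wooden rest and press it straight down between the holder's forks until its steel spindle has passed the sprung jaw and sits fully home in both forks, with the jaw closed over it. Leave the shorter roll on its own rest, and let go.

Things in the scene. Friction and masses are not known exactly. Their poses are not given: they have to be found in the camera images.
- long_roll_center (a point): Centre of the long roll: cream paper, 42 mm diameter, 100 mm long, fast on a steel spindle (16 mm diameter, 200 mm long) sticking out 50 mm each end; 0.18 to 0.35 kg. y runs along the spindle (ends alike; may be turned about it). It starts level in an open wooden rest, V posts 75 mm either side of the centre, centre 55 mm above the table: grip across the paper and lift straight up.
- short_roll_center (a point): Centre of the short roll, not to be used: same look and diameters, but paper only 56 mm long and spindle 120 mm long, too short for the holder. It lies on a smaller wooden rest, V posts 44 mm either side, centre 55 mm above the table. y runs along the spindle.
- holder_seat (a point): Where the long roll's centre lies when home in the grey metal holder (fixed, base 90 x 200 x 12 mm): 65 mm above the table. y is the seated spindle's line, z up. Two forks, 8 mm thick, stand 67 mm either side along y: floor 57 mm above the table, slot 19 mm wide, +x wall flaring out to 105 mm above the table. Mouth at the top 43 mm wide. The paper passes between the forks, 13 mm spare each end.
- jaw (a joint): Sprung jaw of the holder, rad: one steel part with two hooks, 78 mm either side of the seat along y, turning on a low pin along y. 0 closed; up to 0.6 as the hooks swing to the holder's -x. Sloped hook tops reach 105 mm above the table, noses at 75 mm cover the slot. A spindle pressed down (5 to 20 N) pushes it 0.1 to 0.2 open; once on the fork floor, the jaw springs shut over it by itself.

How it is judged:
By the outcome, as a careful person would: the job done as asked, in the order asked, and still so for the second after the job is handed in, with the robot touching nothing.
It also fails if it takes over 42 s, if anything falls off the work surface, if the arm or the gripper's body presses on something with over 40 N, if the wrist force passes 120 N, or if a joint passes its speed limit or range.

## Working session

There is one attempt and no reset: what is moved stays moved. The work goes in short steps, Python scripts to look and compute and a tool call to move; the robot and the scene stay as the last step left them, time stands still between calls to the robot, and variables do not carry over. Pictures are saved under pics/ and viewed, and the job is handed in when it is done.

Besides the shell and the picture viewer there is one more tool, called after "Call:" by a JSON object that holds its "method" and its "body", one argument or row to a line. send_rows: Moves the arm, as the interface text tells. Its arguments: {"type":"object","properties":{"rows":{"type":"array","items":{"type":"object","properties":{"dx":{"type":"number"},"dy":{"type":"number"},"dz":{"type":"number"},"rx":{"type":"number"},"ry":{"type":"number"},"rz":{"type":"number"},"fingers":{"type":"number"}}}},"squeeze":{"type":"number"}},"required":["rows"]}

```bash
mkdir -p pics; ls; cat > h.py <<'E'
import numpy as np, cv2
from workcell import telemetry, grab_frame, job, cut_out, pinpoint, bot
def ray(f,uv):
    K=np.array([[f['fx'],0,f['cx']],[0,f['fy'],f['cy']],[0,0,1.]])
    p=cv2.undistortPoints(np.array([[uv]],float),K,np.array([f['k1'],0,0,0.]))[0,0]
    R=np.array(f['R']);t=np.array(f['t'])
    return -R.T@t, R.T@np.array([p[0],p[1],1])
def atz(f,uv,z):
    c,d=ray(f,uv); return c+d*(z-c[2])/d[2]
def proj(f,X):
    q=np.array(f['R'])@np.array(X)+np.array(f['t']); s=q[:2]/q[2]; s=s*(1+f['k1']*(s@s))
    return np.array([f['fx']*s[0]+f['cx'],f['fy']*s[1]+f['cy']])
def tri(fs,uvs):
    A=np.zeros((3,3));b=np.zeros(3)
    for f,u in zip(fs,uvs):
        c,d=ray(f,u);d/=np.linalg.norm(d);P=np.eye(3)-np.outer(d,d);A+=P;b+=P@c
    return np.linalg.solve(A,b)
E
python3 - <<'E'
from h import *
s=telemetry.observe();print(s)
fs=[grab_frame(n) for n in("scene","top")]
for n,f in zip(("scene","top"),fs):
    cv2.imwrite(f"pics/{n}0.png",f['pixels'])
    print(n,-np.array(f['R']).T@np.array(f['t']),f['fx'],f['k1'])
    for l,z in(("long_roll_center",.055),("short_roll_center",.055),("holder_seat",.065)):
        for d in pinpoint(f,l): print(l,d,atz(f,d['centre'],z))
        for d in cut_out(f,l):
            m=d['pixels']; print(' cut',d['conf'],d['centre'],m.sum())
    for d in cut_out(f,'jaw'): print('jaw',d['conf'],d['centre'])
E
```

```text
pics
{'clock': 0.0, 'qpos': array([ 1.08677002,  0.52204353, -0.0363189 ,  1.59999996,  0.02119153,
        1.02114253, -0.11281992]), 'qd': array([-6.25277003e-04,  5.21595628e-04,  1.85625199e-03, -1.16926451e-03,
       -9.84013630e-05,  4.11761844e-05,  9.56380977e-04]), 'joint_efforts': array([-1.07232307e-03, -9.27120137e+01,  1.97946198e+00, -3.69941032e+01,
        1.77650439e-02,  8.01346963e-03, -5.44800173e-05]), 'position': array([ 0.25114696, -0.57194508,  0.23871032]), 'tool_rot': array([-1.50030054,  1.56958769,  2.05507659]), 'force': array([ 0.64665507,  1.01640421, -0.07161393]), 'moment': array([-0.02041629,  0.00487825,  0.02885174]), 'grip_width': 0.08540689826810545}
scene [1.13796293 0.22712637 0.76345937] 528.8911304223768 -0.12471623046510923
long_roll_center {'centre': [448.7, 307.1], 'conf': 0.78} [0.60415601 0.24060235 0.055     ]
 cut 0.8 [450.2, 308.6] 2211
short_roll_center {'centre': [347.1, 207.9], 'conf': 0.89} [0.44144753 0.01085241 0.055     ]
 cut 0.56 [347.1, 206.8] 938
holder_seat {'centre': [167.4, 245.3], 'conf': 0.9} [ 0.65137651 -0.25904229  0.065     ]
 cut 0.92 [173.2, 265.2] 4767
 cut 0.73 [450.3, 306.6] 2239
jaw 0.65 [183.9, 258.4]
top [ 0.40861756 -0.00441908  0.83614442] 542.9446041497738 -0.11718483853188323
long_roll_center {'centre': [148.6, 209.8], 'conf': 0.87} [0.60468724 0.24577108 0.055     ]
 cut 0.9 [149.7, 210.7] 2613
 cut 0.75 [474.7, 179.2] 7156
short_roll_center {'centre': [309.1, 322.8], 'conf': 0.92} [0.43688728 0.00614365 0.055     ]
 cut 0.96 [307.4, 323.6] 1645
 cut 0.53 [480.6, 181.1] 945
holder_seat {'centre': [488.6, 168.3], 'conf': 0.97} [ 0.66344692 -0.26518388  0.065     ]
 cut 0.95 [478.5, 178.5] 7150
```

View pics/scene0.png

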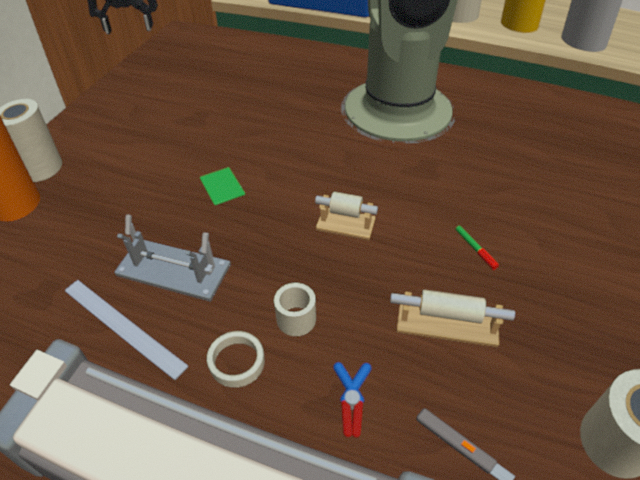

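View pics/top0.png

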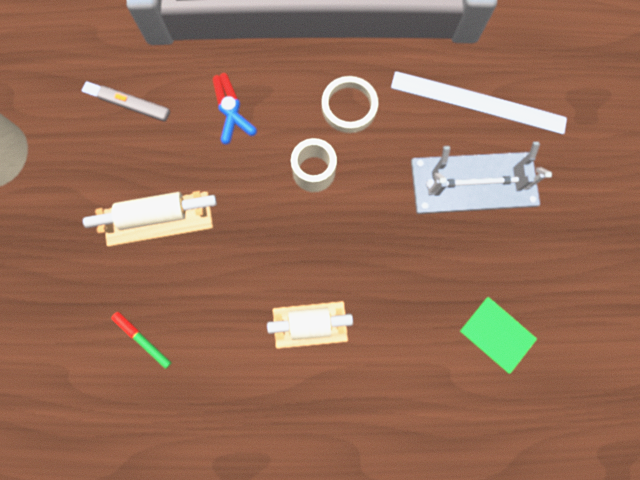

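```bash
python3 - <<'E'
import cv2,numpy as np
t=cv2.imread('pics/top0.png');s=cv2.imread('pics/scene0.png')
a=cv2.resize(t[135:225,400:560],None,fx=5,fy=5,interpolation=cv2.INTER_CUBIC);cv2.imwrite('pics/a.png',a)
a=cv2.resize(s[205:305,105:240],None,fx=5.5,fy=5.5,interpolation=cv2.INTER_CUBIC);cv2.imwrite('pics/b.png',a)
a=cv2.resize(t[180:255,70:230],None,fx=5,fy=5,interpolation=cv2.INTER_CUBIC);cv2.imwrite('pics/c.png',a)
E
```

```text
(no output)
```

View pics/a.png

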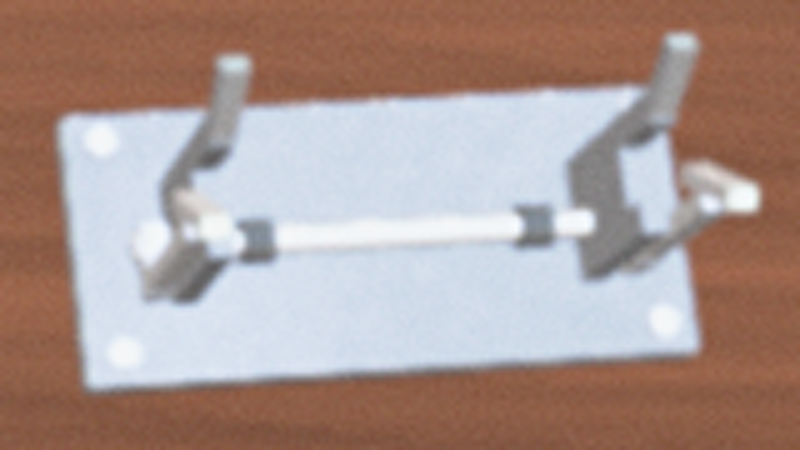

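View pics/b.png

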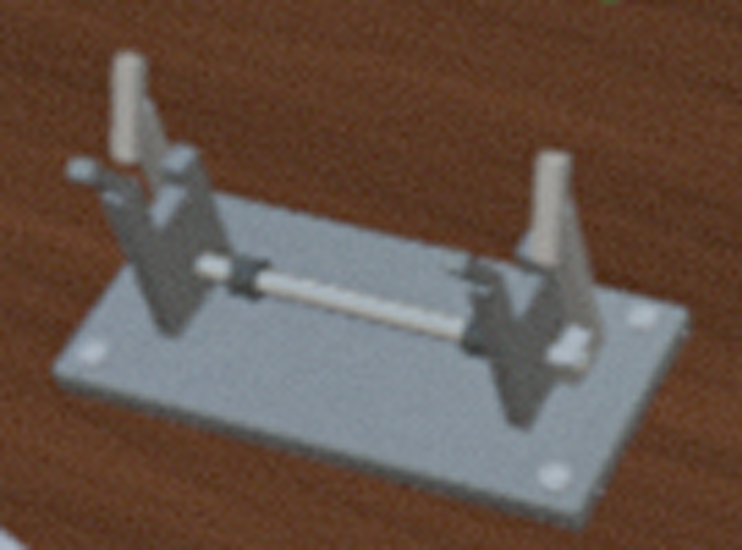

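View pics/c.png

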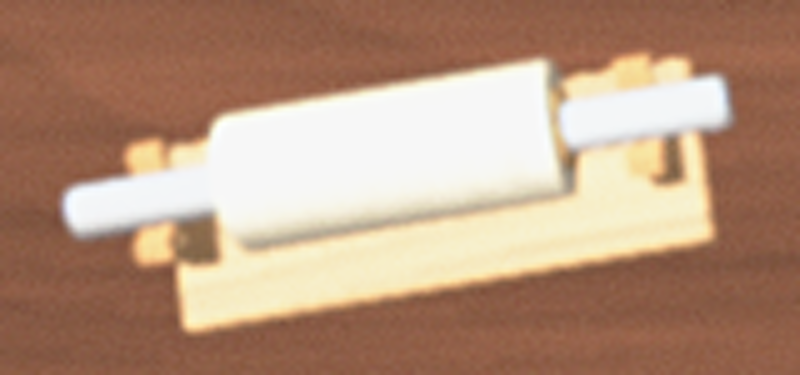

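```bash
cat > fit.py <<'E'
from h import *
from scipy.optimize import least_squares
fs={n:grab_frame(n) for n in("scene","top")}
T=lambda x,y:np.array([400+x/5-.4,135+y/5-.4]); S=lambda x,y:np.array([105+x/5.5-.4,205+y/5.5-.4]); C=lambda x,y:np.array([70+x/5-.4,180+y/5-.4])
obs=[('top','b',(1,1),T(62,118)),('top','b',(-1,-1),T(697,348)),('top','b',(-1,1),T(90,383)),
('scene','b',(1,-1),S(55,368)),('scene','b',(1,1),S(582,518)),('scene','b',(-1,1),S(690,305)),
('top','f',1,T(233,62)),('top','f',-1,T(681,42)),('scene','f',-1,S(80,166))]
def mdl(p,k,a):
    x,y,w,bx,fx=p[:5]
    if k=='b': l=(bx+.045*a[0],.1*a[1],.012)
    else: l=(fx,.067*a,.105)
    c,s=np.cos(w),np.sin(w); return np.array([x+c*l[0]-s*l[1],y+s*l[0]+c*l[1],l[2]])
for cams in(('scene','top'),('top',),('scene',)):
    o=[q for q in obs if q[0] in cams]
    def res(p):
        r=[proj(fs[c],mdl(p,k,a))-u for c,k,a,u in o]
        r=np.concatenate(r); return np.r_[r,(p[4]-.0335)*1000*.3,(p[3])*1000*.05]
    r=least_squares(res,[.66,-.26,0,0,.0335]); print(cams,r.x.round(4),r.fun.round(1))
    for c in cams: print(' seat px',c,proj(fs[c],[r.x[0],r.x[1],.065]))
d=[pinpoint(fs[c],'holder_seat')[0]['centre'] for c in fs]; print('seat tri',tri(list(fs.values()),d))
d=[pinpoint(fs[c],'long_roll_center')[0]['centre'] for c in fs]; print('roll tri',tri(list(fs.values()),d))
for c in fs:
    f=fs[c]; m=cut_out(f,'long_roll_center')[0]['pixels']
    P=np.argwhere(m)[:,::-1].astype(float)
    W=np.array([atz(f,p,.060)[:2] for p in P]); cen=W.mean(0); _,_,V=np.linalg.svd(W-cen); v=V[0]; v=v*np.sign(v[1])
    pr=(W-cen)@v; print(c,'roll pca',cen,(pr.max()+pr.min())/2*v+cen,np.ptp(pr),'yaw of y axis',np.degrees(np.arctan2(-v[0],v[1])))
print('ends top',atz(fs['top'],C(64,212),.055),atz(fs['top'],C(732,98),.055))
E
python3 fit.py
```

```text
('scene', 'top') [ 0.6521 -0.2604  0.057   0.0066  0.0333] [-0.9 -0.1  0.5  1.1 -0.8  1.3 -1.2  0.9 -1.2 -0.3 -0.3  1.  -0.2  0.4
 -0.1  0.1 -0.2  0.7 -0.1  0.3]
 seat px scene [166.55262274 245.37479721]
 seat px top [486.07037481 175.51400441]
('top',) [ 0.6526 -0.261   0.0589  0.0074  0.0333] [-0.7 -0.8  0.7  0.2 -0.4  0.6  0.2  0.1  0.2 -0.2 -0.1  0.4]
 seat px top [486.44193267 175.20338052]
('scene',) [ 0.6512 -0.2597  0.0538  0.0055  0.0333] [-0.3  0.1 -0.6 -0.9  0.4  0.5  0.4  0.4 -0.   0.3]
 seat px scene [167.12290242 245.15350803]
seat tri [ 0.66370391 -0.26187517  0.06939129]
roll tri [0.60227067 0.24176529 0.0560864 ]
scene roll pca [0.60507498 0.24411847] [0.6048184  0.24563085] 0.2002999570056933 yaw of y axis 9.62874514991996
top roll pca [0.60165603 0.2434277 ] [0.60157494 0.24391667] 0.20025786710357965 yaw of y axis 9.415909510678427
ends top [0.586934  0.3472855 0.055    ] [0.61999429 0.14434198 0.055     ]
```

```bash
cat > ov.py <<'E'
from h import *
import sys
x,y,w,name=float(sys.argv[1]),float(sys.argv[2]),float(sys.argv[3]),sys.argv[4]
out=[]
for n,(u0,u1,v0,v1),z in(('top',(400,560,135,225),5),('scene',(105,240,205,305),5.5)):
    f=grab_frame(n); im=cv2.resize(f['pixels'][v0:v1,u0:u1],None,fx=z,fy=z,interpolation=cv2.INTER_CUBIC)
    def P(l):
        c,s=np.cos(w),np.sin(w); q=proj(f,[x+c*l[0]-s*l[1],y+s*l[0]+c*l[1],l[2]])
        return tuple(int(round(k)) for k in ((q-[u0,v0]+.5)*z))
    for sy in(1,-1):
        for yy,col in((.063,(0,0,255)),(.071,(0,255,0))):
            pts=[(-.0095,yy*sy,.09),(-.0095,yy*sy,.057),(.0095,yy*sy,.057),(.0095,yy*sy,.075),(.0335,yy*sy,.105)]
            for a,b in zip(pts,pts[1:]): cv2.line(im,P(a),P(b),col,1,cv2.LINE_AA)
    cv2.imwrite(f'pics/{name}_{n}.png',im)
E
python3 ov.py .6521 -.2604 .057 o1
```

```text
(no output)
```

View pics/o1_top.png

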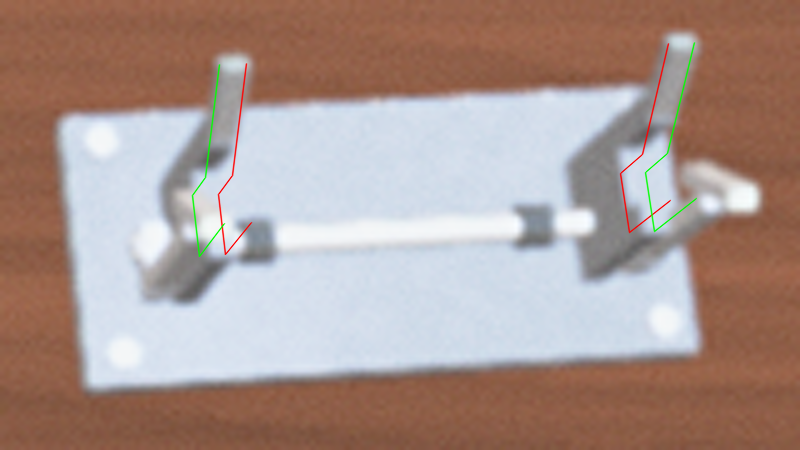

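View pics/o1_scene.png

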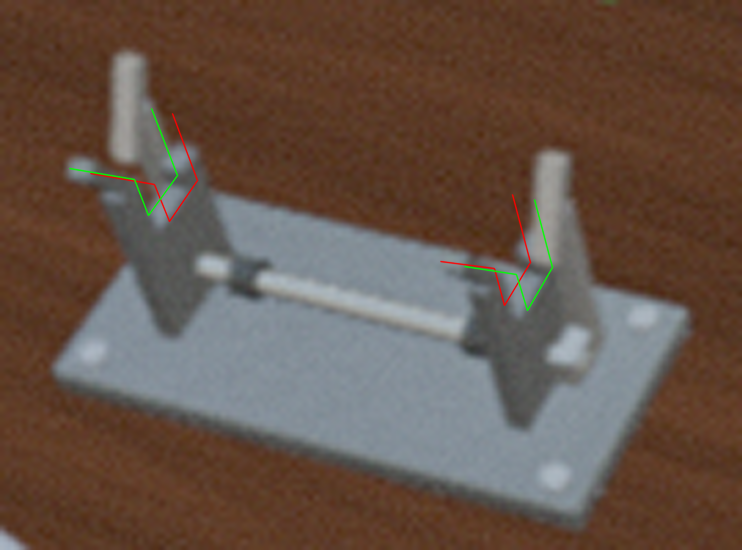

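```bash
sed -i 's/(p\[4\]-.0335)\*1000\*.3,(p\[3\])\*1000\*.05/0,(p[3])*1000*5/' fit.py; python3 fit.py|head -9;  sed -i 's/(.0335,yy/(.0265,yy/' ov.py; python3 ov.py .6587 -.2600 .057 o2
```

```text
('scene', 'top') [ 0.6587 -0.26    0.057   0.      0.0267] [-0.9 -0.1  0.5  1.1 -0.8  1.3 -1.2  0.9 -1.2 -0.3 -0.3  1.  -0.2  0.4
 -0.1  0.2 -0.2  0.7  0.   0. ]
 seat px scene [164.80086507 248.00632506]
 seat px top [485.50600079 171.31885907]
('top',) [ 0.66   -0.2606  0.059   0.      0.0258] [-0.7 -0.8  0.7  0.2 -0.4  0.6  0.2  0.2  0.2 -0.2  0.   0. ]
 seat px top [485.79381496 170.46420976]
('scene',) [ 0.6568 -0.2594  0.054  -0.      0.0278] [-0.3  0.1 -0.6 -0.9  0.4  0.5  0.5  0.3  0.  -0. ]
 seat px scene [165.64917209 247.35044069]
seat tri [ 0.6597219  -0.25643801  0.07268452]
```

View pics/o2_top.png

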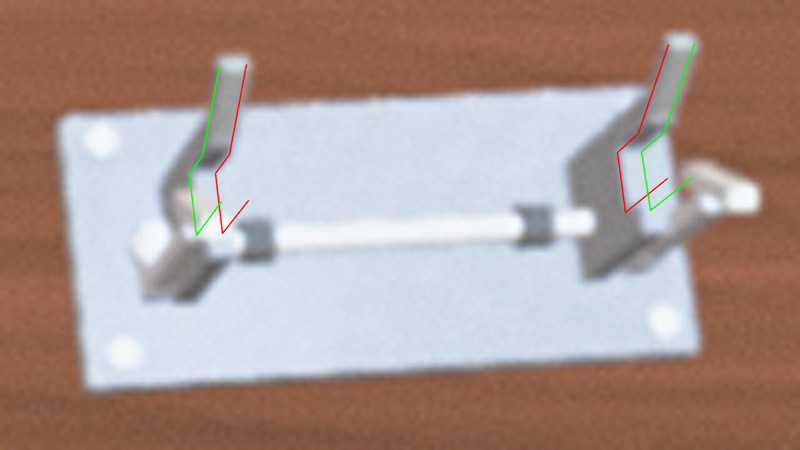

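View pics/o2_scene.png

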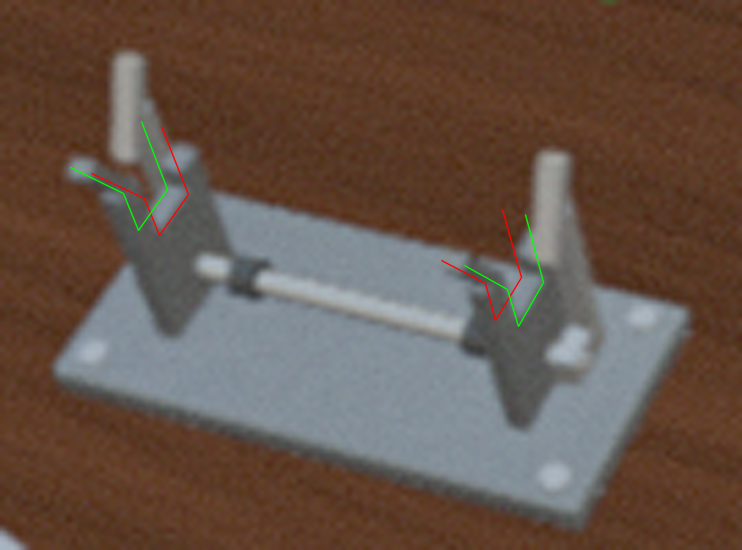

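```bash
cat > go.py <<'E'
from h import *
from scipy.spatial.transform import Rotation as Ro
def rel(tx,ydir_deg,s=None):
    """target TCP pos, tool x down, tool y at heading ydir_deg (or +180)"""
    s=s or telemetry.observe(); r,p,y=s['tool_rot']; R=Ro.from_euler('xyz',[r,p,y])
    best=None
    for k in(0,180):
        a=np.radians(ydir_deg+k); X=np.array([0,0,-1.]);Y=np.array([np.cos(a),np.sin(a),0]);Z=np.cross(X,Y)
        T=Ro.from_matrix(np.c_[X,Y,Z]); v=(R.inv()*T).as_rotvec()
        sh=R.inv().apply(np.array(tx)-s['position'])
        print('k',k,'shift cm',(sh*100).round(2),'rot/10deg',(np.degrees(v)/10).round(3), 'q7',s['qpos'][6].round(2))
E
python3 - <<'E'
from go import *
s=telemetry.observe();R=Ro.from_euler('xyz',s['tool_rot']).as_matrix();print(R.round(3),bot.tip_extent)
rel([.603,.2445,.17],9.5)
E
```

```text
[[ 0.     0.402 -0.916]
 [-0.    -0.916 -0.402]
 [-1.     0.    -0.   ]] 0.008
k 0 shift cm [  6.93 -60.64 -65.04] rot/10deg [-7.579 -0.    -0.   ] q7 -0.11
k 180 shift cm [  6.93 -60.64 -65.04] rot/10deg [10.421 -0.     0.   ] q7 -0.11
```

Call:
{"method": "send_rows", "body": {
  "rows": [
    {"dx":0,"dy":-3.5,"dz":-3.7,"rx":-0.4,"fingers":-1},
    {"dx":0,"dy":-7,"dz":-7.5,"rx":-0.9,"fingers":-1},
    {"dx":0,"dy":-11,"dz":-11.5,"rx":-1.4,"fingers":-1},
    {"dx":0,"dy":-15,"dz":-16,"rx":-1.9,"fingers":-1},
    {"dx":0,"dy":-19,"dz":-20,"rx":-2.4,"fingers":-1},
    {"dx":0,"dy":-23,"dz":-24.5,"rx":-2.9,"fingers":-1},
    {"dx":0,"dy":-27,"dz":-29,"rx":-3.4,"fingers":-1},
    {"dx":0,"dy":-31,"dz":-33,"rx":-3.9,"fingers":-1}
  ]
}}

```text
invalid input at $.rows[0]: expected keys dx, dy, dz, rx, ry, rz, fingers
```

```bash
python3 -c "
from go import *
rel([.603,.2445,.15],9.5)"
```

```text
k 0 shift cm [  8.93 -60.64 -65.04] rot/10deg [-7.579 -0.    -0.   ] q7 -0.11
k 180 shift cm [  8.93 -60.64 -65.04] rot/10deg [10.421 -0.     0.   ] q7 -0.11
```

Call:
{"method": "send_rows", "body": {
  "rows": [
    {"dx":0,"dy":-3.5,"dz":-3.7,"rx":-0.4,"ry":0,"rz":0,"fingers":-1},
    {"dx":0,"dy":-7,"dz":-7.5,"rx":-0.9,"ry":0,"rz":0,"fingers":-1},
    {"dx":0,"dy":-11,"dz":-11.5,"rx":-1.4,"ry":0,"rz":0,"fingers":-1},
    {"dx":0,"dy":-15,"dz":-16,"rx":-1.9,"ry":0,"rz":0,"fingers":-1},
    {"dx":0,"dy":-19,"dz":-20,"rx":-2.4,"ry":0,"rz":0,"fingers":-1},
    {"dx":0,"dy":-23,"dz":-24.5,"rx":-2.9,"ry":0,"rz":0,"fingers":-1},
    {"dx":0,"dy":-27,"dz":-29,"rx":-3.4,"ry":0,"rz":0,"fingers":-1},
    {"dx":0,"dy":-31,"dz":-33,"rx":-3.9,"ry":0,"rz":0,"fingers":-1}
  ]
}}

```text
clock: 2.8
position: [0.4295, -0.1539, 0.2396]
tool_rot: [1.741, 1.57, -0.303]
force: [1.6, -0.9, 0.2]
grip_width: 0.0853
```

```bash
python3 -c "
from go import *
rel([.603,.2445,.15],9.5)"
```

```text
k 0 shift cm [  8.96  -2.73 -43.36] rot/10deg [-3.662e+00  1.000e-03 -5.000e-03] q7 -0.39
k 180 shift cm [  8.96  -2.73 -43.36] rot/10deg [ 1.4338e+01 -7.0000e-03 -1.0000e-03] q7 -0.39
```

Call:
{"method": "send_rows", "body": {
  "rows": [
    {"dx":0,"dy":-0.3,"dz":-5,"rx":-0.4,"ry":0,"rz":0,"fingers":-1},
    {"dx":0,"dy":-0.7,"dz":-11,"rx":-0.9,"ry":0,"rz":0,"fingers":-1},
    {"dx":1,"dy":-1,"dz":-17,"rx":-1.4,"ry":0,"rz":0,"fingers":-1},
    {"dx":2,"dy":-1.4,"dz":-23,"rx":-1.9,"ry":0,"rz":0,"fingers":-1},
    {"dx":3.5,"dy":-1.8,"dz":-29,"rx":-2.4,"ry":0,"rz":0,"fingers":-1},
    {"dx":5,"dy":-2.1,"dz":-35,"rx":-2.9,"ry":0,"rz":0,"fingers":-1},
    {"dx":7,"dy":-2.4,"dz":-40,"rx":-3.4,"ry":0,"rz":0,"fingers":-1},
    {"dx":9,"dy":-2.7,"dz":-43.3,"rx":-3.66,"ry":0,"rz":0,"fingers":-1}
  ]
}}

```text
clock: 3.8
position: [0.6037, 0.2439, 0.1484]
tool_rot: [3.01, 1.57, 1.605]
force: [-0.3, -1.6, 0.2]
grip_width: 0.0854
```

```bash
python3 -c "
from go import *
rel([.603,.2445,.048],9.5)
f=grab_frame('top');cv2.imwrite('pics/t1.png',f['pixels'])
f=grab_frame('scene');cv2.imwrite('pics/s1.png',f['pixels'])"
```

```text
k 0 shift cm [10.04 -0.06 -0.06] rot/10deg [-0.    -0.004 -0.001] q7 -0.63
k 180 shift cm [10.04 -0.06 -0.06] rot/10deg [ 1.8e+01 -1.0e-03  6.0e-03] q7 -0.63
```

View pics/s1.png

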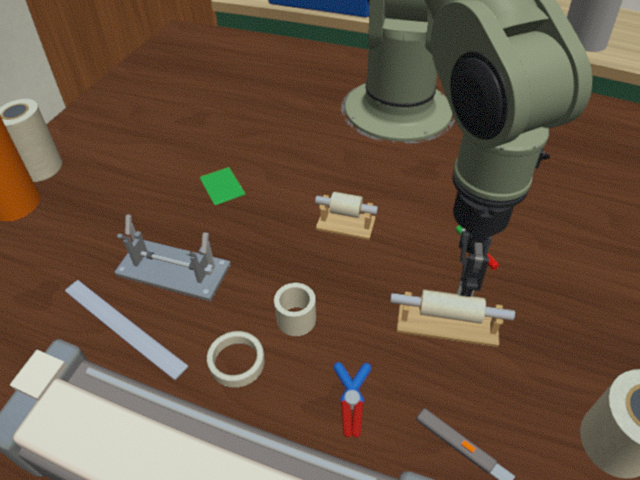

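```bash
python3 -c "
from go import *
for n in('scene','top'):
  f=grab_frame(n);print(n,proj(f,[.6037,.2439,.1404]),proj(f,[.603,.2445,.055]))"
```

```text
scene [460.4324812  274.70565153] [451.18529053 307.20702899]
top [130.93665584 195.21970329] [149.36905082 210.88722605]
```

View pics/t1.png

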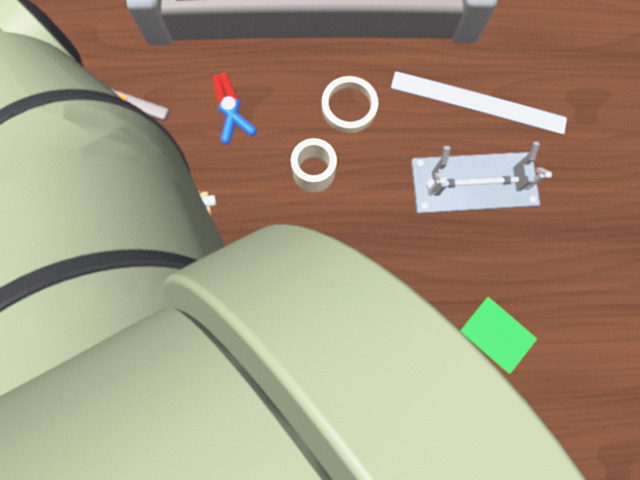

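```bash
python3 -c "
from go import *
im=cv2.imread('pics/s1.png');cv2.imwrite('pics/s1c.png',cv2.resize(im[200:350,380:530],None,fx=4,fy=4))
f=grab_frame('scene')
for d in(-.05,-.0425,.0425,.05): print(proj(f,[.6037+d*np.cos(.166),.2439+d*np.sin(.166),.1404+.013]))"
```

```text
[462.48802334 244.66424743]
[462.42673173 248.22596525]
[461.53903789 291.81874726]
[461.44116378 295.96991922]
```

View pics/s1c.png

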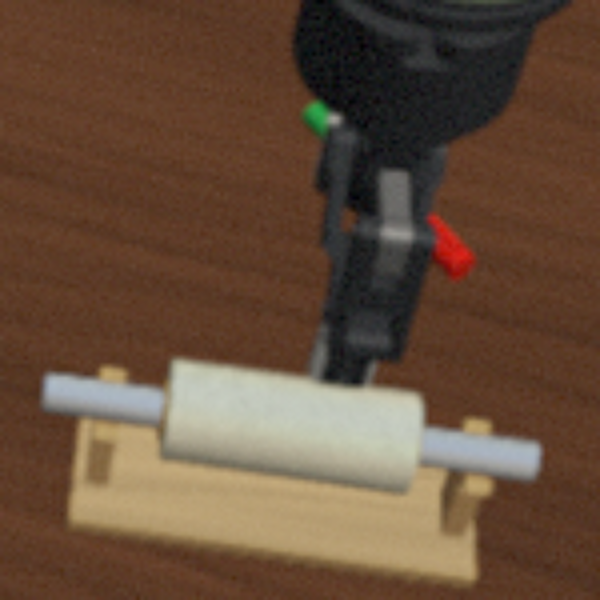

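Call:
{"method": "send_rows", "body": {
  "rows": [
    {"dx":1,"dy":0,"dz":0,"rx":0,"ry":0,"rz":0,"fingers":-1},
    {"dx":2.5,"dy":0,"dz":0,"rx":0,"ry":0,"rz":0,"fingers":-1},
    {"dx":4,"dy":0,"dz":0,"rx":0,"ry":0,"rz":0,"fingers":-1},
    {"dx":5,"dy":0,"dz":0,"rx":0,"ry":0,"rz":0,"fingers":-1},
    {"dx":6,"dy":0,"dz":0,"rx":0,"ry":0,"rz":0,"fingers":-1},
    {"dx":7,"dy":0,"dz":0,"rx":0,"ry":0,"rz":0,"fingers":-1},
    {"dx":8,"dy":0,"dz":0,"rx":0,"ry":0,"rz":0,"fingers":-1},
    {"dx":8.5,"dy":0,"dz":0,"rx":0,"ry":0,"rz":0,"fingers":-1}
  ]
}}

```text
clock: 5.05
position: [0.6032, 0.2414, 0.0636]
tool_rot: [-1.335, 1.57, -2.743]
force: [-0.4, -0.4, 0.0]
grip_width: 0.0854
```

```bash
python3 -c "
from go import *
rel([.603,.2445,.048],9.5)
f=grab_frame('scene');cv2.imwrite('pics/s2.png',cv2.resize(f['pixels'][200:350,380:530],None,fx=4,fy=4,interpolation=cv2.INTER_CUBIC))"
```

```text
k 0 shift cm [ 1.56  0.03 -0.31] rot/10deg [-0.019  0.001  0.003] q7 -0.68
k 180 shift cm [ 1.56  0.03 -0.31] rot/10deg [ 1.7981e+01  4.0000e-03 -1.0000e-03] q7 -0.68
```

View pics/s2.png

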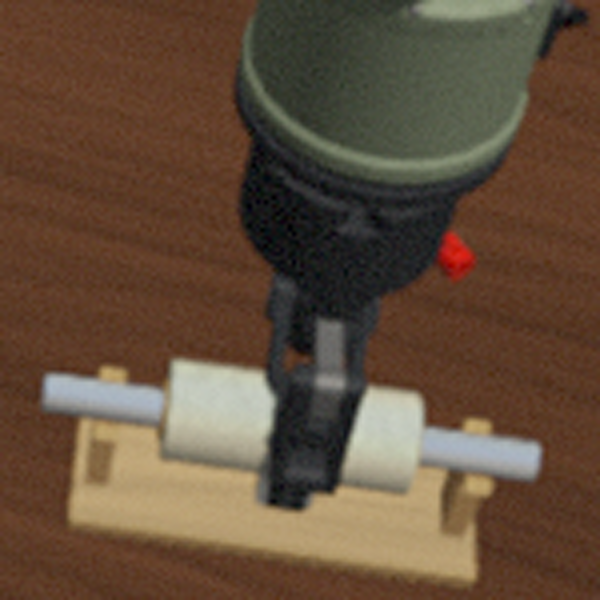

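Call:
{"method": "send_rows", "body": {
  "rows": [
    {"dx":0.5,"dy":0,"dz":-0.2,"rx":0,"ry":0,"rz":0,"fingers":-1},
    {"dx":1.0,"dy":0,"dz":-0.3,"rx":0,"ry":0,"rz":0,"fingers":-1},
    {"dx":1.5,"dy":0,"dz":-0.3,"rx":0,"ry":0,"rz":0,"fingers":-1},
    {"dx":1.5,"dy":0,"dz":-0.3,"rx":0,"ry":0,"rz":0,"fingers":0},
    {"dx":1.5,"dy":0,"dz":-0.3,"rx":0,"ry":0,"rz":0,"fingers":0.5},
    {"dx":1.5,"dy":0,"dz":-0.3,"rx":0,"ry":0,"rz":0,"fingers":1},
    {"dx":1.5,"dy":0,"dz":-0.3,"rx":0,"ry":0,"rz":0,"fingers":1},
    {"dx":1.5,"dy":0,"dz":-0.3,"rx":0,"ry":0,"rz":0,"fingers":1}
  ],
  "squeeze": 70
}}

```text
clock: 6.1
position: [0.6024, 0.2443, 0.0498]
tool_rot: [-1.167, 1.57, -2.575]
force: [-5.4, -2.0, 7.7]
grip_width: 0.04
```

```bash
python3 -c "
from go import *
s=telemetry.observe();print(s['position'],s['grip_width'],s['force'],s['moment'])
rel([.603,.2445,.048],9.5)
f=grab_frame('scene');cv2.imwrite('pics/s3.png',cv2.resize(f['pixels'][200:350,380:530],None,fx=4,fy=4,interpolation=cv2.INTER_CUBIC))"
```

```text
[0.60241585 0.24432815 0.04975188] 0.04004933043576064 [-5.38330051 -2.04956994  7.70484732] [-0.44805156  1.23817442 -0.00626275]
k 0 shift cm [ 0.18  0.06 -0.01] rot/10deg [-0.019  0.002  0.004] q7 -0.69
k 180 shift cm [ 0.18  0.06 -0.01] rot/10deg [ 1.7981e+01  6.0000e-03 -3.0000e-03] q7 -0.69
```

View pics/s3.png

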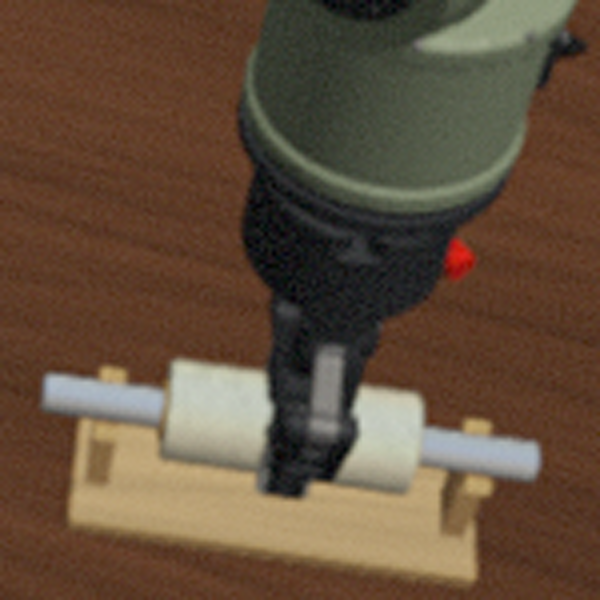

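Call:
{"method": "send_rows", "body": {
  "rows": [
    {"dx":-0.5,"dy":0,"dz":0,"rx":0,"ry":0,"rz":0,"fingers":1},
    {"dx":-1.5,"dy":0,"dz":0,"rx":0,"ry":0,"rz":0,"fingers":1},
    {"dx":-3.5,"dy":0,"dz":0,"rx":0,"ry":0,"rz":0,"fingers":1},
    {"dx":-6,"dy":0,"dz":0,"rx":0,"ry":0,"rz":0,"fingers":1},
    {"dx":-9,"dy":0,"dz":0,"rx":0,"ry":0,"rz":0,"fingers":1},
    {"dx":-12,"dy":0,"dz":0,"rx":0,"ry":0,"rz":0,"fingers":1},
    {"dx":-14.5,"dy":0,"dz":0,"rx":0,"ry":0,"rz":0,"fingers":1},
    {"dx":-15.5,"dy":0,"dz":0,"rx":0,"ry":0,"rz":0,"fingers":1}
  ]
}}

```text
clock: 7.15
position: [0.6033, 0.2447, 0.2068]
tool_rot: [1.808, 1.568, 0.4]
force: [0.2, -0.6, -3.3]
grip_width: 0.0398
```

```bash
python3 -c "
from go import *
s=telemetry.observe();print(s['position'],s['grip_width'],s['force'],s['moment'])
rel([.659,-.260,.19],3.3)
f=grab_frame('scene');cv2.imwrite('pics/s4.png',f['pixels'])"
```

```text
[0.60332199 0.24468316 0.20681645] 0.03983105540009886 [ 0.16090644 -0.62828067 -3.3241415 ] [-0.00145011 -0.0236858  -0.00267552]
k 0 shift cm [ 1.64 -2.67 50.71] rot/10deg [ 0.601 -0.004 -0.015] q7 -0.6
k 180 shift cm [ 1.64 -2.67 50.71] rot/10deg [-1.7399e+01  2.2000e-02 -7.0000e-03] q7 -0.6
```

View pics/s4.png

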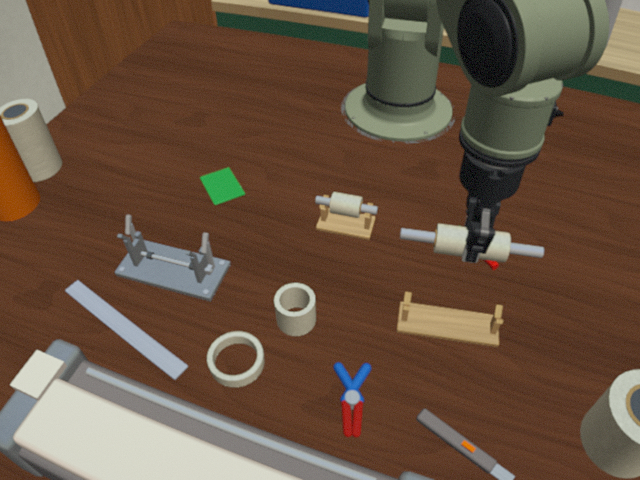

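Call:
{"method": "send_rows", "body": {
  "rows": [
    {"dx":0,"dy":0,"dz":2.5,"rx":0,"ry":0,"rz":0,"fingers":1},
    {"dx":0,"dy":-0.3,"dz":6,"rx":0.1,"ry":0,"rz":0,"fingers":1},
    {"dx":0,"dy":-0.5,"dz":10,"rx":0.1,"ry":0,"rz":0,"fingers":1},
    {"dx":0,"dy":-0.7,"dz":14,"rx":0.2,"ry":0,"rz":0,"fingers":1},
    {"dx":0,"dy":-1,"dz":18,"rx":0.2,"ry":0,"rz":0,"fingers":1},
    {"dx":0,"dy":-1.2,"dz":22,"rx":0.3,"ry":0,"rz":0,"fingers":1},
    {"dx":0,"dy":-1.4,"dz":26,"rx":0.3,"ry":0,"rz":0,"fingers":1},
    {"dx":0,"dy":-1.6,"dz":30,"rx":0.4,"ry":0,"rz":0,"fingers":1}
  ]
}}

```text
clock: 8.2
position: [0.6353, -0.0556, 0.2037]
tool_rot: [-1.772, 1.57, 3.033]
force: [0.4, 0.4, -3.2]
grip_width: 0.0399
```

Call:
{"method": "send_rows", "body": {
  "rows": [
    {"dx":0,"dy":-0.2,"dz":4,"rx":0.05,"ry":0,"rz":0,"fingers":1},
    {"dx":0,"dy":-0.4,"dz":8,"rx":0.1,"ry":0,"rz":0,"fingers":1},
    {"dx":0,"dy":-0.6,"dz":12,"rx":0.12,"ry":0,"rz":0,"fingers":1},
    {"dx":0,"dy":-0.8,"dz":15.5,"rx":0.15,"ry":0,"rz":0,"fingers":1},
    {"dx":0,"dy":-1,"dz":18.5,"rx":0.18,"ry":0,"rz":0,"fingers":1},
    {"dx":0,"dy":-1,"dz":20.2,"rx":0.2,"ry":0,"rz":0,"fingers":1},
    {"dx":0,"dy":-1,"dz":20.7,"rx":0.2,"ry":0,"rz":0,"fingers":1},
    {"dx":0,"dy":-1,"dz":20.7,"rx":0.2,"ry":0,"rz":0,"fingers":1}
  ]
}}

```text
clock: 9.2
position: [0.6449, -0.2603, 0.2041]
tool_rot: [-3.025, 1.57, 1.746]
force: [-0.8, 0.8, -2.2]
grip_width: 0.04
```

```bash
python3 -c "
from go import *
s=telemetry.observe();print(s['position'],s['grip_width'],s['force'],s['moment'])
rel([.659,-.260,.13],3.3)
for n in('scene','top'):
  f=grab_frame(n);cv2.imwrite(f'pics/5{n}.png',f['pixels'])"
```

```text
[ 0.64494837 -0.26025292  0.20414986] 0.039999075603951544 [-0.75408747  0.83103992 -2.23404335] [0.01101173 0.02473757 0.00497217]
k 0 shift cm [7.41 1.4  0.06] rot/10deg [ 0.006 -0.004  0.   ] q7 0.11
k 180 shift cm [7.41 1.4  0.06] rot/10deg [-1.7994e+01 -1.0000e-03 -6.0000e-03] q7 0.11
```

View pics/5scene.png

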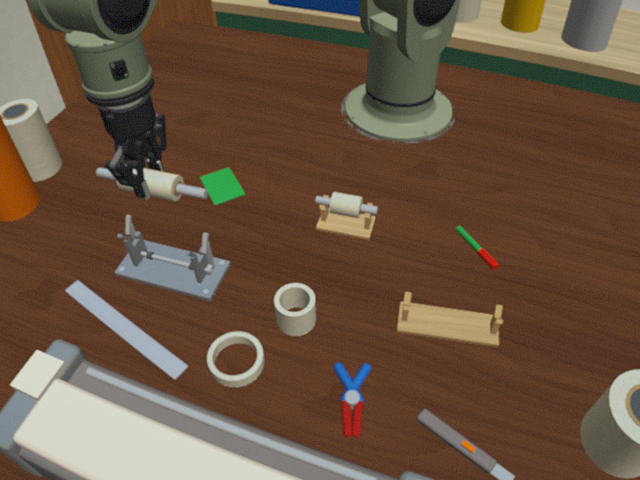

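View pics/5top.png

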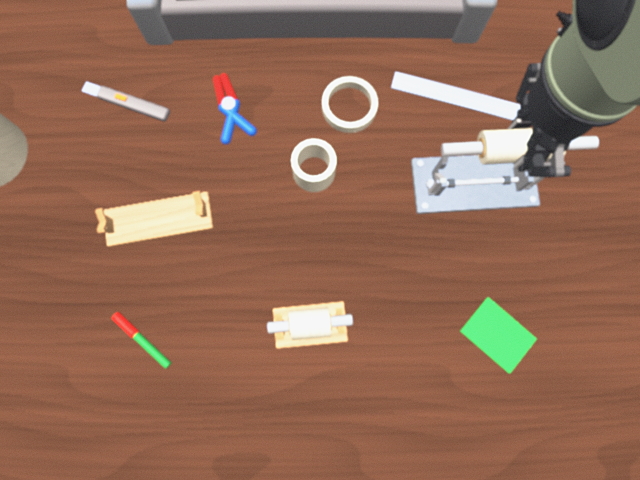

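Call:
{"method": "send_rows", "body": {
  "rows": [
    {"dx":0,"dy":0.6,"dz":0,"rx":0,"ry":0,"rz":0,"fingers":1},
    {"dx":1,"dy":1.4,"dz":0,"rx":0,"ry":0,"rz":0,"fingers":1},
    {"dx":3,"dy":1.4,"dz":0,"rx":0,"ry":0,"rz":0,"fingers":1},
    {"dx":5,"dy":1.4,"dz":0,"rx":0,"ry":0,"rz":0,"fingers":1},
    {"dx":6.5,"dy":1.4,"dz":0,"rx":0,"ry":0,"rz":0,"fingers":1},
    {"dx":7.6,"dy":1.4,"dz":0,"rx":0,"ry":0,"rz":0,"fingers":1},
    {"dx":7.9,"dy":1.4,"dz":0,"rx":0,"ry":0,"rz":0,"fingers":1},
    {"dx":7.9,"dy":1.4,"dz":0,"rx":0,"ry":0,"rz":0,"fingers":1}
  ]
}}

```text
clock: 10.3
position: [0.6589, -0.2605, 0.1255]
tool_rot: [1.323, 1.57, -0.19]
force: [-0.3, 0.8, -2.9]
grip_width: 0.0395
```

```bash
python3 -c "
from go import *
s=telemetry.observe();print(s['position'],s['grip_width'],s['force'],s['moment'])
rel([.659,-.260,.13],3.3)
f=grab_frame('scene');cv2.imwrite('pics/6s.png',cv2.resize(f['pixels'][180:305,90:255],None,fx=4.8,fy=4.8,interpolation=cv2.INTER_CUBIC))
f=grab_frame('top');cv2.imwrite('pics/6t.png',cv2.resize(f['pixels'][100:220,400:620],None,fx=3.6,fy=3.6,interpolation=cv2.INTER_CUBIC))"
```

```text
[ 0.65891922 -0.26051527  0.12554351] 0.039508912566109854 [-0.27499064  0.76437794 -2.89641149] [ 0.05324804 -0.02290795  0.00531223]
k 0 shift cm [-0.45  0.01 -0.05] rot/10deg [ 0.001  0.001 -0.002] q7 0.08
k 180 shift cm [-0.45  0.01 -0.05] rot/10deg [-1.7999e+01  4.0000e-03  1.0000e-03] q7 0.08
```

View pics/6s.png

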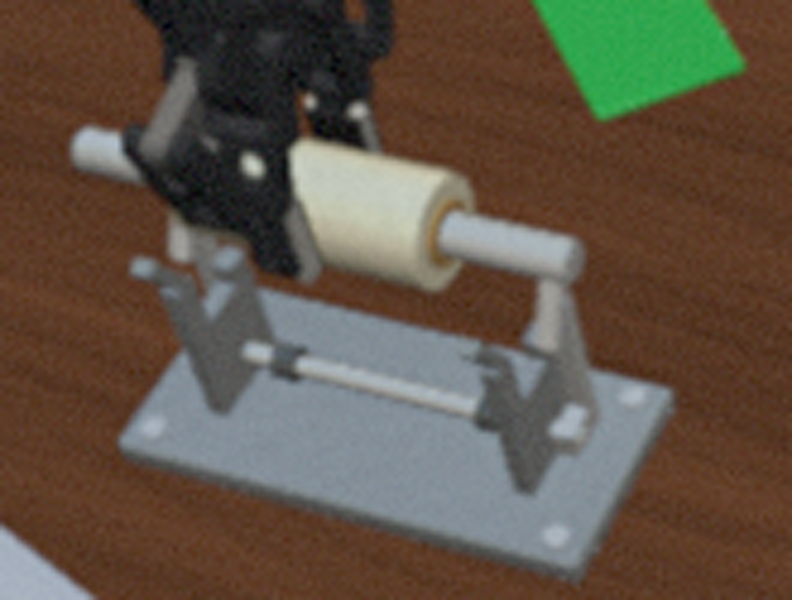

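View pics/6t.png

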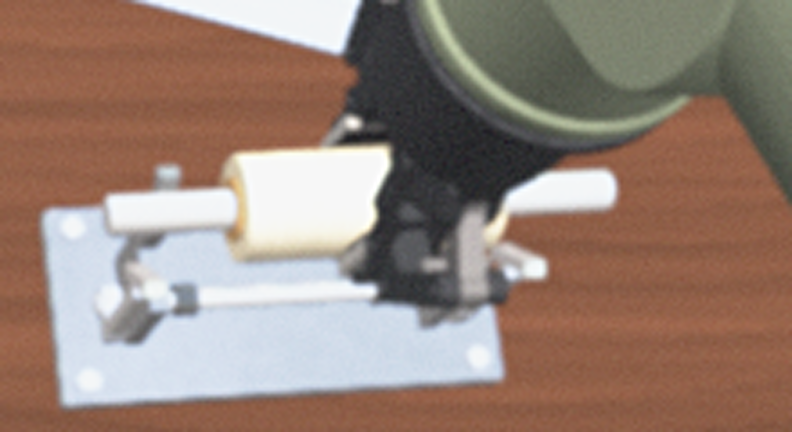

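```bash
python3 - <<'E'
from go import *
F={n:grab_frame(n) for n in('scene','top')}
S=lambda x,y:(90+x/4.8-.4,180+y/4.8-.4); T=lambda x,y:(400+x/3.6-.4,100+y/3.6-.4)
fs=[F['scene'],F['top']]
m=tri(fs,[S(77,150),T(615,188)]); p=tri(fs,[S(571,259),T(107,214)])
print('-y end',m,'+y end',p,'len',np.linalg.norm(p-m),'mid',(p+m)/2,'yaw',np.degrees(np.arctan2(-(p-m)[0],(p-m)[1])))
for z in(.128,.131):
  for n,f,a,b in(('s',fs[0],S(77,150),S(571,259)),('t',fs[1],T(615,188),T(107,214))):
    A,B=atz(f,a,z),atz(f,b,z);print(z,n,(A+B)/2,np.linalg.norm(A-B),np.degrees(np.arctan2(-(B-A)[0],(B-A)[1])))
E
```

```text
-y end [ 0.66607291 -0.36262923  0.13206266] +y end [ 0.6534932  -0.15979051  0.13433751] len 0.20324116339527648 mid [ 0.65978305 -0.26120987  0.13320008] yaw 3.5488408946668217
0.128 s [ 0.65585853 -0.26433081  0.128     ] 0.20221967160967105 4.117743558502721
0.128 t [ 0.66191041 -0.263552    0.128     ] 0.20471793493599033 3.4309834388781066
0.131 s [ 0.65813454 -0.26201065  0.131     ] 0.20126499370630663 4.117743558502718
0.131 t [ 0.66083735 -0.2624542   0.131     ] 0.20385066297071133 3.430983438878143
```

Call:
{"method": "send_rows", "body": {
  "rows": [
    {"dx":0.6,"dy":0,"dz":0,"rx":0,"ry":0,"rz":0,"fingers":1},
    {"dx":1.2,"dy":0,"dz":0,"rx":0,"ry":0,"rz":0,"fingers":1},
    {"dx":1.8,"dy":0,"dz":0,"rx":0,"ry":0,"rz":0,"fingers":1},
    {"dx":2.3,"dy":0,"dz":0,"rx":0,"ry":0,"rz":0,"fingers":1},
    {"dx":2.8,"dy":0,"dz":0,"rx":0,"ry":0,"rz":0,"fingers":1},
    {"dx":3.2,"dy":0,"dz":0,"rx":0,"ry":0,"rz":0,"fingers":1},
    {"dx":3.6,"dy":0,"dz":0,"rx":0,"ry":0,"rz":0,"fingers":1},
    {"dx":4.0,"dy":0,"dz":0,"rx":0,"ry":0,"rz":0,"fingers":1}
  ]
}}

```text
clock: 11.5
position: [0.6588, -0.2605, 0.0851]
tool_rot: [0.92, 1.571, -0.593]
force: [0.8, 0.4, -2.1]
grip_width: 0.0399
```

```bash
python3 -c "
from go import *
s=telemetry.observe();print(s['position'],s['grip_width'],s['force'],s['moment'])
rel([.659,-.260,.0595],3.3)
f=grab_frame('scene');cv2.imwrite('pics/7s.png',cv2.resize(f['pixels'][180:305,90:255],None,fx=4.8,fy=4.8,interpolation=cv2.INTER_CUBIC))
f=grab_frame('top');cv2.imwrite('pics/7t.png',cv2.resize(f['pixels'][100:220,400:620],None,fx=3.6,fy=3.6,interpolation=cv2.INTER_CUBIC))"
```

```text
[ 0.65876828 -0.26052178  0.08510098] 0.0399143491485488 [ 0.81785158  0.3739129  -2.11327212] [ 0.02784163 -0.0326086  -0.04255666]
k 0 shift cm [ 2.56  0.03 -0.05] rot/10deg [ 0.  0. -0.] q7 0.06
k 180 shift cm [ 2.56  0.03 -0.05] rot/10deg [-1.8e+01  1.0e-03  0.0e+00] q7 0.06
```

View pics/7s.png

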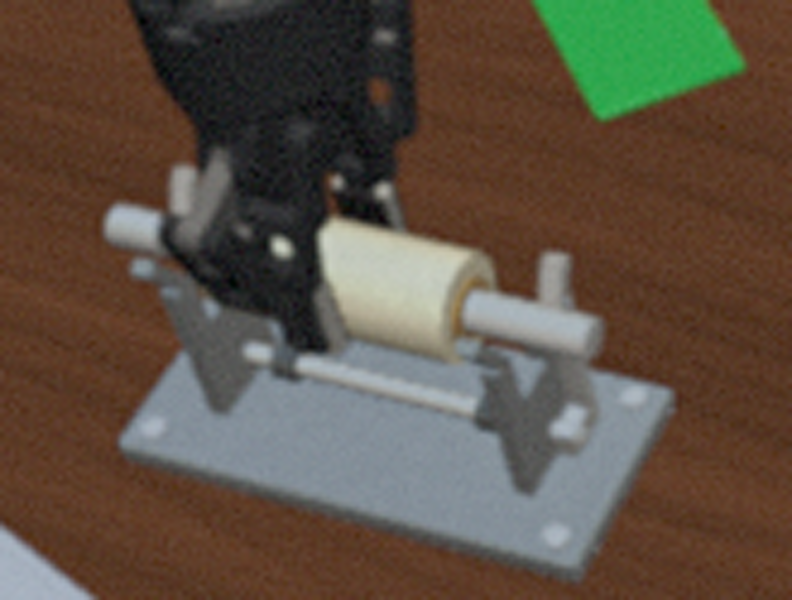

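View pics/7t.png

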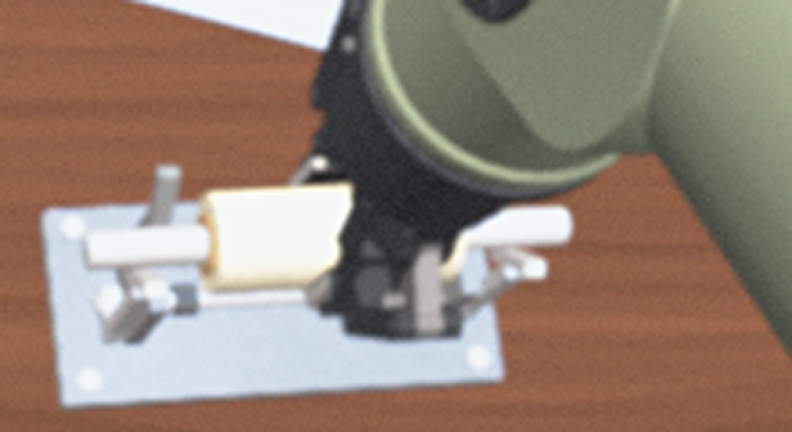

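Call:
{"method": "send_rows", "body": {
  "rows": [
    {"dx":0.3,"dy":0,"dz":0,"rx":0,"ry":0,"rz":0,"fingers":1},
    {"dx":0.6,"dy":0,"dz":0,"rx":0,"ry":0,"rz":0,"fingers":1},
    {"dx":0.9,"dy":0,"dz":0,"rx":0,"ry":0,"rz":0,"fingers":1},
    {"dx":1.2,"dy":0,"dz":0,"rx":0,"ry":0,"rz":0,"fingers":1},
    {"dx":1.5,"dy":0,"dz":0,"rx":0,"ry":0,"rz":0,"fingers":1},
    {"dx":1.8,"dy":0,"dz":0,"rx":0,"ry":0,"rz":0,"fingers":1},
    {"dx":1.8,"dy":0,"dz":0,"rx":0,"ry":0,"rz":0,"fingers":1},
    {"dx":1.8,"dy":0,"dz":0,"rx":0,"ry":0,"rz":0,"fingers":1}
  ]
}}

```text
clock: 12.6
position: [0.6584, -0.2604, 0.0667]
tool_rot: [-1.971, 1.57, 2.8]
force: [3.7, -0.5, -8.7]
grip_width: 0.0403
```

```bash
python3 -c "
from go import *
s=telemetry.observe();print(s['position'],s['grip_width'],s['force'],s['moment'])
rel([.659,-.260,.0595],3.3)
f=grab_frame('scene');cv2.imwrite('pics/8s.png',cv2.resize(f['pixels'][180:305,90:255],None,fx=4.8,fy=4.8,interpolation=cv2.INTER_CUBIC))"
```

```text
[ 0.65839431 -0.2603744   0.06672164] 0.04034909470539152 [ 3.70085525 -0.46308692 -8.71648929] [ 0.0882135  -0.92522703 -0.12064438]
k 0 shift cm [ 0.72  0.06 -0.03] rot/10deg [ 0.001 -0.002  0.005] q7 0.05
k 180 shift cm [ 0.72  0.06 -0.03] rot/10deg [-1.7999e+01 -8.0000e-03 -3.0000e-03] q7 0.05
```

View pics/8s.png

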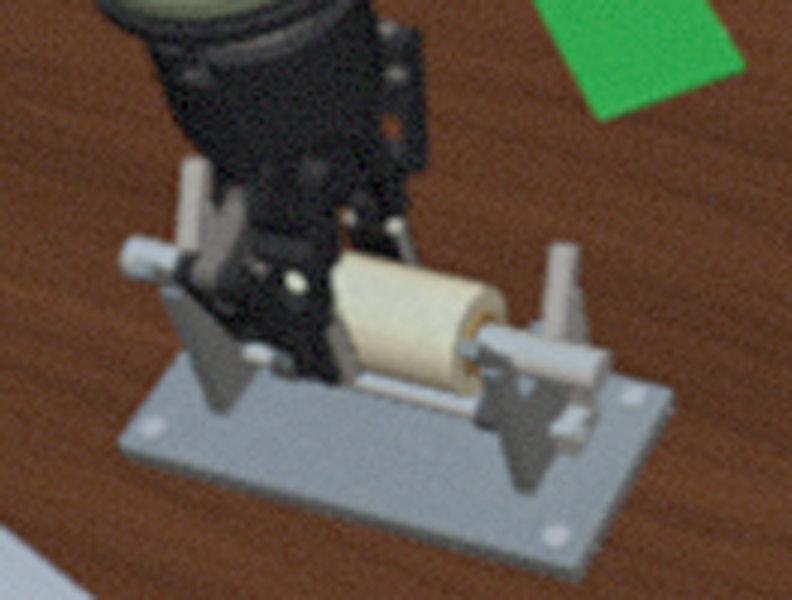

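Call:
{"method": "send_rows", "body": {
  "rows": [
    {"dx":0.2,"dy":0,"dz":0,"rx":0,"ry":0,"rz":0,"fingers":1},
    {"dx":0.4,"dy":0,"dz":0,"rx":0,"ry":0,"rz":0,"fingers":1},
    {"dx":0.6,"dy":0,"dz":0,"rx":0,"ry":0,"rz":0,"fingers":1},
    {"dx":0.7,"dy":0,"dz":0,"rx":0,"ry":0,"rz":0,"fingers":1},
    {"dx":0.8,"dy":0,"dz":0,"rx":0,"ry":0,"rz":0,"fingers":1},
    {"dx":0.8,"dy":0,"dz":0,"rx":0,"ry":0,"rz":0,"fingers":1},
    {"dx":0.8,"dy":0,"dz":0,"rx":0,"ry":0,"rz":0,"fingers":1},
    {"dx":0.8,"dy":0,"dz":0,"rx":0,"ry":0,"rz":0,"fingers":1}
  ]
}}

```text
clock: 13.65
position: [0.6584, -0.2606, 0.0599]
tool_rot: [-1.241, 1.57, -2.754]
force: [-5.6, 1.9, 7.1]
grip_width: 0.0398
```

```bash
python3 -c "
from go import *
s=telemetry.observe();print(s['position'],s['grip_width'],s['force'],s['moment'])
f=grab_frame('scene');cv2.imwrite('pics/9s.png',cv2.resize(f['pixels'][180:305,90:255],None,fx=4.8,fy=4.8,interpolation=cv2.INTER_CUBIC))
f=grab_frame('top');cv2.imwrite('pics/9t.png',cv2.resize(f['pixels'][100:220,400:620],None,fx=3.6,fy=3.6,interpolation=cv2.INTER_CUBIC))"
```

```text
[ 0.65836087 -0.26061525  0.05987109] 0.039771320325127965 [-5.58482214  1.929563    7.06554305] [ 0.2368888   1.19671851 -0.00625968]
```

View pics/9s.png

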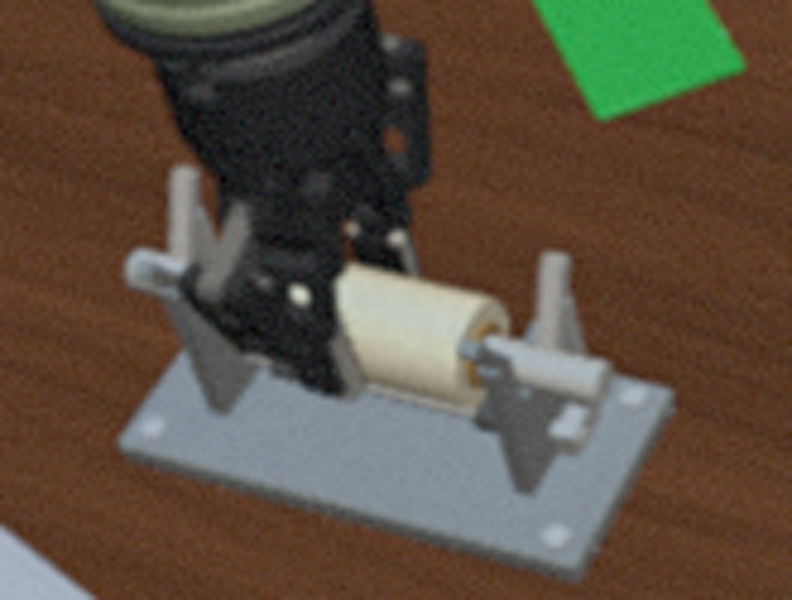

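View pics/9t.png

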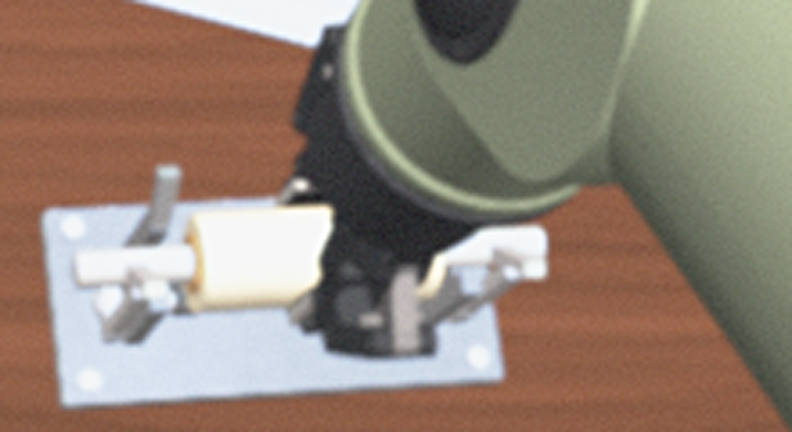

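Call:
{"method": "send_rows", "body": {
  "rows": [
    {"dx":0.1,"dy":0,"dz":0,"rx":0,"ry":0,"rz":0,"fingers":1},
    {"dx":0.2,"dy":0,"dz":0,"rx":0,"ry":0,"rz":0,"fingers":1},
    {"dx":0.3,"dy":0,"dz":0,"rx":0,"ry":0,"rz":0,"fingers":1},
    {"dx":0.3,"dy":0,"dz":0,"rx":0,"ry":0,"rz":0,"fingers":1},
    {"dx":0.3,"dy":0,"dz":0,"rx":0,"ry":0,"rz":0,"fingers":1},
    {"dx":0.3,"dy":0,"dz":0,"rx":0,"ry":0,"rz":0,"fingers":1},
    {"dx":0.3,"dy":0,"dz":0,"rx":0,"ry":0,"rz":0,"fingers":1},
    {"dx":0.3,"dy":0,"dz":0,"rx":0,"ry":0,"rz":0,"fingers":1}
  ]
}}

```text
clock: 14.75
position: [0.6585, -0.2607, 0.0594]
tool_rot: [-0.31, 1.57, -1.824]
force: [-20.0, 5.7, 42.3]
grip_width: 0.0401
```

```bash
python3 -c "
from go import *
s=telemetry.observe();print(s['position'],s['grip_width'],s['force'],s['moment'])"
```

```text
[ 0.6585273  -0.26067545  0.05939112] 0.04014211038669011 [-19.99706812   5.69971017  42.26154912] [1.13035699 4.41172358 0.03078904]
```

Call:
{"method": "send_rows", "body": {
  "rows": [
    {"dx":-0.2,"dy":0,"dz":0,"rx":0,"ry":0,"rz":0,"fingers":1},
    {"dx":-0.4,"dy":0,"dz":0,"rx":0,"ry":0,"rz":0,"fingers":1},
    {"dx":-0.4,"dy":0,"dz":0,"rx":0,"ry":0,"rz":0,"fingers":1},
    {"dx":-0.4,"dy":0,"dz":0,"rx":0,"ry":0,"rz":0,"fingers":0.2},
    {"dx":-0.4,"dy":0,"dz":0,"rx":0,"ry":0,"rz":0,"fingers":-0.5},
    {"dx":-0.4,"dy":0,"dz":0,"rx":0,"ry":0,"rz":0,"fingers":-1},
    {"dx":-0.4,"dy":0,"dz":0,"rx":0,"ry":0,"rz":0,"fingers":-1},
    {"dx":-0.4,"dy":0,"dz":0,"rx":0,"ry":0,"rz":0,"fingers":-1}
  ]
}}

```text
clock: 15.75
position: [0.6588, -0.2605, 0.0603]
tool_rot: [1.309, 1.571, -0.204]
force: [0.2, 0.1, -0.1]
grip_width: 0.0853
```

Call:
{"method": "send_rows", "body": {
  "rows": [
    {"dx":-0.5,"dy":0,"dz":0,"rx":0,"ry":0,"rz":0,"fingers":-1},
    {"dx":-1.5,"dy":0,"dz":0,"rx":0,"ry":0,"rz":0,"fingers":-1},
    {"dx":-3,"dy":0,"dz":0,"rx":0,"ry":0,"rz":0,"fingers":-1},
    {"dx":-5,"dy":0,"dz":0,"rx":0,"ry":0,"rz":0,"fingers":-1},
    {"dx":-8,"dy":0,"dz":0,"rx":0,"ry":0,"rz":0,"fingers":-1},
    {"dx":-11,"dy":0,"dz":0,"rx":0,"ry":0,"rz":0,"fingers":-1},
    {"dx":-14,"dy":0,"dz":0,"rx":0,"ry":0,"rz":0,"fingers":-1},
    {"dx":-15,"dy":0,"dz":0,"rx":0,"ry":0,"rz":0,"fingers":-1}
  ]
}}

```text
clock: 16.75
position: [0.6595, -0.2606, 0.2135]
tool_rot: [1.188, 1.567, -0.326]
force: [0.2, -0.6, 0.3]
grip_width: 0.0852
```

```bash
python3 -c "
from go import *
s=telemetry.observe();print(s['position'],s['grip_width'],s['force'],s['moment'])
f=grab_frame('scene');cv2.imwrite('pics/10f.png',f['pixels']);cv2.imwrite('pics/10s.png',cv2.resize(f['pixels'][180:305,90:255],None,fx=4.8,fy=4.8,interpolation=cv2.INTER_CUBIC))
f=grab_frame('top');cv2.imwrite('pics/10t.png',cv2.resize(f['pixels'][100:220,400:620],None,fx=3.6,fy=3.6,interpolation=cv2.INTER_CUBIC))"
```

```text
[ 0.6594951  -0.26061064  0.21345231] 0.08522473307115819 [ 0.18969756 -0.6223054   0.34767757] [-0.00617505 -0.0523175  -0.0136673 ]
```

View pics/10s.png

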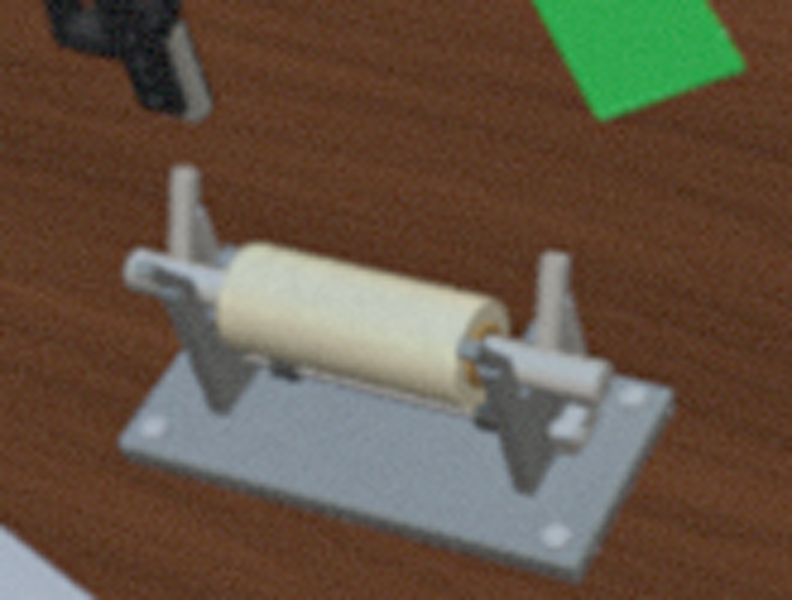

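View pics/10t.png

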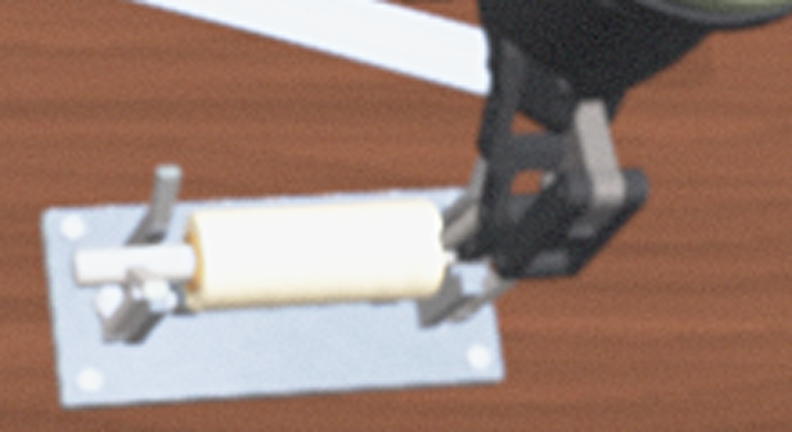

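View pics/10f.png

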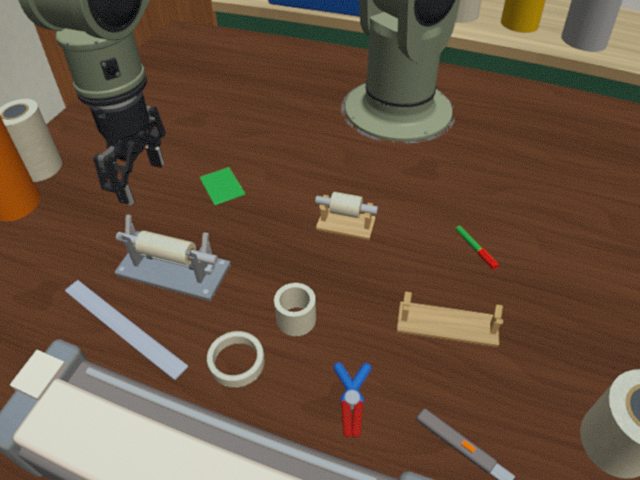

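```bash
python3 -c "
from go import *
f=grab_frame('scene')
for s in(1,-1):
  q=proj(f,[.6587-s*.1*np.sin(.057),-.2605+s*.1*np.cos(.057),.065]);print(s,(q-[90,180]+.4)*4.8)
for d in pinpoint(f,'long_roll_center')+pinpoint(f,'short_roll_center'): print(d, atz(f,d['centre'],.065))
job.job_done()"
```

```text
1 [601.05852589 387.77606052]
-1 [134.46459428 271.74973446]
{'centre': [161.7, 247.4], 'conf': 0.85} [ 0.65937022 -0.26620555  0.065     ]
{'centre': [347.6, 209.4], 'conf': 0.91} [0.45480279 0.01608419 0.065     ]
{'centre': [164.5, 243.8], 'conf': 0.6} [ 0.6500691  -0.26605295  0.065     ]
{'centre': [163.0, 248.9], 'conf': 0.57} [ 0.66165282 -0.26200034  0.065     ]
the job is handed in; nothing more can be done
```

The long roll is in the grey holder with its spindle on the fork floors and the jaw shut over it. I gripped it across the paper, lifted it straight out of its rest, pressed it straight down between the forks, released it and backed off. I handed the job in at about 17 s on the robot clock.

**Seating:** the descent stopped hard. The last 0.5 mm of travel took the force from 7 N to 42 N, with the roll centre at about 65 mm, the seated height. That 42 N went through the roll onto the fork floors. It is close to the 40 N limit on the arm or gripper body pressing on something, but neither of those was in contact.

**Jaw and ends:** in the pictures after release, the hook tops are back at their starting pixels, so the jaw is closed. Both spindle ends lie within about 2 px of where a seated spindle should appear.

**Other checks:** the gripper is clear above the holder with a near-zero force reading, and the short roll was not touched.

**Disagreements:** the detector's seat point from the two cameras differed by about 12 mm along x at first. I used a fit to the holder's outline instead, and that matched the images. The last low-confidence detections of the roll centre were a few millimetres off.

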